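# Open the adhesive reservoir

### The arm

A 7-joint arm with a two-finger parallel gripper is mounted at the origin on a cart in front of the work surface, level with it; the furniture and walls round the work are solid. World frame = base frame: x ahead of the robot, y to its left, z up, the work surface at z = 0. Lengths are in m, angles in degrees, forces in N, time in s.
With the tool pointing down it reaches from about 0.4 to 0.75 m from the base axis. Payload 19.5 kg.
Tool frame: the origin (TCP) lies at the very end of the fingers, on their centre line; the grasp point (between the pads) lies 19 mm behind it (ctrl.pinch_z is the distance from the TCP to the grasp point, in m); z points along the fingers, y is the line along which they close (so a half turn about z gives the same grasp; the last joint's range is limited). The gripper opens to 85 mm and grips with 20 to 120 N. Pads are 22 mm wide; open, the fingers measure 114 mm over their backs; the gripper's body (76 mm by 85 mm) begins 54 mm behind the grasp point. The pads swing forward as they close: fully open they stand 13 mm farther back than shut.
Start: joints at [-79.166, 40.479, -1.581, 85.061, 1.261, 54.483, -4.326], TCP at [0.132, 0.56, 0.231] pointing down, gripper open.
Joint ranges: [-155.06, 155.06], [-18.47, 123.98], [-90, 86.84], [0, 140.48], [-83.41, 263.41], [0, 116], [-161.91, 161.91]. Speed limits (degrees/s): [108.29, 108.29, 147.25, 147.25, 172.46, 172.46, 172.46].

### API

Orientations are given as a 3x3 rotation matrix whose columns are the frame's x, y, z axes.
In Python, from workcell import ctrl, read_camera, camera_info, ticket gives the robot as it stands. The module is installed in compiled form; this text tells all that it offers.
- The arm moves only by the tool send_rows, never from a script. Its argument "commands" is text: rows parted by semicolons, each of 4 numbers parted by spaces: the shift along the tool's x, y, z normalised to -1 to 1, where 1 is 8 cm, then the turn about the tool's z normalised to -1 to 1, where 1 is 90 degrees. In form: x y z yaw; .... A call has 1 to 12 rows; each row shifts and turns the commanded pose from where the row before left it, along the tool's axes as they then stand; what a row does not reach is not made up. A row lasts 1/12 s, in which the tool goes at most 41.7 mm and 7.16 degrees, less where a joint would pass 70% of its speed; a pose out of reach is approached as far as the arm can. A call with a number of a shift or a turn outside -1 to 1 is refused whole. A call with a gripper value outside its range is refused whole. "claw" is the closure, from 0 (fully open) to 1 (shut), set as the call begins (left out, the last holds). The fingers move at their own pace and stop on an object; "newtons" is the grip in N (left out, the last holds). Time passes only in rows, so rows that do not move let the fingers close. It gives the time, the measured TCP pose, the force, the opening and the grip force at its end, in the units of the state.
- ctrl.sense(): the state, without advancing time (a new reading comes with each control period).
- read_camera(name): name is "scene" or "top"; returns the picture (384x512x3 uint8, red, green, blue); there is no depth.
- camera_info(name): a dict with "mtx" (3x3 intrinsics, pixels), "position" and "rotation" of the camera in the world. Camera axes: x right, y down, z forward; pixel columns grow to the right and rows downward; lengths in m; the calibration is good to about 2 mm. A picture is of the moment at which its call begins. camera_info takes no time and is no camera call.
- ticket.job_done(): hands the job in; it is judged then, once.
The state is a dict: "t": time; "joint_positions": joint angles; "joint_velocities": joint speeds; "joint_efforts": joint torques, N m; "ee_pos": TCP position; "orientation": TCP orientation; "wrist_force": force on the tool from outside, world axes, zero at the start; "torque": the same for the moment, N m; "gripper_width": finger opening in m; "grip_force": force on a finger pad.
Only numpy, scipy, OpenCV 4.12 (cv2) and the standard library are available. Lean on these libraries where they do the work, as an engineer would, in place of code of your own. Each camera call takes 0.05 s, during which the arm holds its last target. There are 200 camera calls.

### The job

Open the adhesive reservoir for refilling: fold the flat tab on its screw cap up until it stands upright, unscrew the cap anticlockwise until you feel it come up against its stop, then lift it straight off and set it down right way up in the shallow round tray. How far it turns differs each time, so feel for the stop: go gently, never force the cap against the stop or wrench it upwards while it is still locked, and leave the small loose parts round about alone.

Things in the scene. Friction and masses are not known exactly. Their poses are not given: they have to be found in the camera images.
- pot: round aluminium reservoir, fixed to the worktop: flange 84 mm across, body 62 mm. Origin: centre of its underside; z up. On its -x side two upright ears (5 mm thick, 16 mm apart, 32 to 37 mm from the axis, tops 100 mm high) hold the flat tab's tongue between them: the cap cannot turn until the tab is up. A brass outlet juts low on its +x side to 47 mm from the axis.
- pot_mouth (a point): centre of the pot's rim, 84 mm high; z up. Turned anticlockwise from above, the cap meets a hidden hard stop 0.9 to 1.4 rad from shut; only in the last 0.2 rad before the stop can it be lifted out. Forces between cap and pot must stay under 25 N, 8 N of spring included: about 0.3 N m of turning on the stop, or 12 N of lifting on a locked cap.
- cap_center (a point): centre of the loose steel cap's knurled disc (60 mm across, 8 mm thick: top 4 mm above this point), on the turning axis; z up, x and y along the pot's while shut; the flat tab points to -x. 0.12 to 0.19 kg. A spring below presses the locked cap up with about 8 N: it drags by up to 0.1 N m when turned and rises at most 2 mm by itself once free. Turn and lift it by the upright tab.
- cap_stem (a point): centre of the underside of the cap's stem, 23 mm below cap_center. The stem is 31 mm across, with two lugs at +-y of the cap (45 mm over both) that hook under a ring hidden in the pot's neck. Lifted 20 mm, stem and lugs are clear of the pot.
- tab_hinge (a point): middle of the tab's hinge on the cap, on the turning axis, 9 mm above cap_center; the hinge runs along y. The upright tab stands central over the cap, 37 mm above this point.
- tab_plate (a point): middle of the tab's cross pin, 18 mm from the hinge, half-way through the plate. The steel plate is 8 mm thick, 26 mm wide to 25 mm from the hinge, then a tongue 12 mm wide to 37 mm. The round pin, 6.6 mm thick and 44 mm long, runs parallel to the hinge and juts 9 mm from each side. Flat, the plate is 1 mm and the pin 1.7 mm over the cap's top.
- tab (a joint): angle of the tab: 0 flat, 1.571 upright (hard end). Its hinge is stiff (0.02 N m), so it stays where it is left. Pads that pinch the pin's ends drag on it, so the tab may lag behind and need taking again, or pushing up the rest of the way from below with a fingertip.
- tray_floor (a point): centre of the inner floor (3 mm above the worktop) of the loose shallow round steel tray, 96 mm across, inside about 86 mm, rim 13 mm high, 0.15 kg. With the cap standing in it on its stem, cap_center is 23 mm above this point.
- coupling: small stepped brass coupling, 22 mm across and 25 mm high, a bystander; origin at the centre of its underside
- block: light small fixture block, 25 x 40 x 21 mm, a bystander; origin at the centre of its underside
- nut: white knurled thumb nut, 26 mm across and 17 mm high, a bystander; origin at the centre of its underside
Not all that is in view belongs to the job. Leave any green look-alike of the part that bears cap_center alone.

How it is judged:
By the outcome, as a careful person would: the job done as asked, in the order asked, and still so for the second after the job is handed in, with the robot touching nothing.
It also fails if it takes over 72 s, if anything falls off the work surface, if the arm or the gripper's body presses on something with over 40 N, if the wrist force passes 120 N, or if a joint passes its speed limit or range.

## Working session

There is one attempt and no reset: what is moved stays moved. The work goes in short steps, Python scripts to look and compute and a tool call to move; the robot and the scene stay as the last step left them, time stands still between calls to the robot, and variables do not carry over. Pictures are saved under pics/ and viewed, at most 10 in all, crops included, and the job is handed in when it is done.

Besides the shell and the picture viewer there is one more tool, called after ">>>" as name(argument=value, ...) on one line, values as JSON. send_rows: Moves the arm, as the interface text tells. Its arguments: {"type":"object","properties":{"commands":{"type":"string"},"claw":{"type":"number"},"newtons":{"type":"number"}},"required":["commands"]}

```bash
mkdir -p pics; python3 - <<'E'
from workcell import ctrl, read_camera, camera_info
import cv2,numpy as np
s=ctrl.sense();print({k:np.round(v,3).tolist() for k,v in s.items()});print(ctrl.pinch_z)
ims=[]
for n in("scene","top"):
    im=read_camera(n);cv2.imwrite(f'pics/{n}0.png',im[:,:,::-1]);i=camera_info(n);print(n,np.round(i['mtx'],1).tolist(),np.round(i['position'],4).tolist(),np.round(i['rotation'],4).tolist())
E
```

```text
{'t': 0.0, 'joint_positions': [-79.166, 40.513, -1.583, 85.083, 1.259, 54.483, -4.325], 'joint_velocities': [0.028, 0.066, -0.045, -0.026, 0.029, 0.001, 0.057], 'joint_efforts': [-0.0, -88.322, 1.234, -23.617, 0.017, 0.006, -0.0], 'ee_pos': [0.131, 0.56, 0.231], 'orientation': [[-0.973, 0.229, -0.0], [0.229, 0.973, -0.001], [-0.0, -0.001, -1.0]], 'wrist_force': [0.68, -0.212, 0.72], 'torque': [-0.051, -0.001, 0.019], 'grip_force': 0.0, 'gripper_width': 0.085}
0.0187
scene [[351.7, 0.0, 256.8], [0.0, 351.7, 189.7], [0.0, 0.0, 1.0]] [0.0768, -0.5979, 0.5288] [[0.8274, -0.2852, 0.4838], [-0.5613, -0.4456, 0.6974], [0.0167, -0.8486, -0.5288]]
top [[423.9, 0.0, 262.8], [0.0, 423.9, 189.7], [0.0, 0.0, 1.0]] [0.3054, 0.0156, 0.9137] [[-0.0101, -0.983, 0.1834], [-0.9999, 0.0095, -0.0039], [0.0021, -0.1835, -0.983]]
```

View pics/scene0.png

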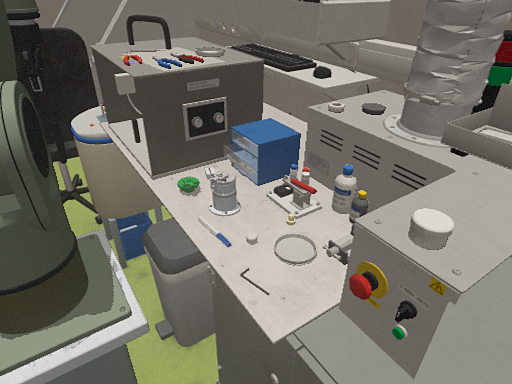

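View pics/top0.png

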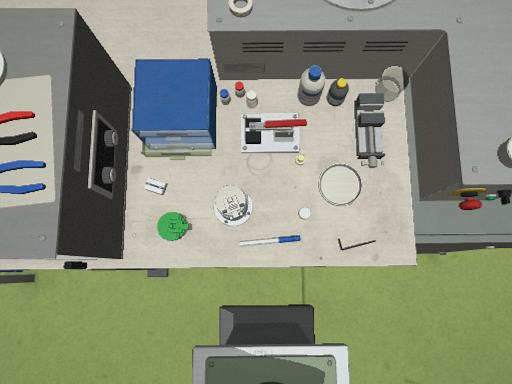

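Candidates: the steel-capped pot at top (233,205) / scene (223,190), and the green look-alike at top (172,226) / scene (188,184). I choose the grey one, with the tray at top (340,184), and check it in a close crop.

```bash
cat > h.py <<'E'
from workcell import ctrl, read_camera, camera_info
import cv2,numpy as np
def ray(n,u,v):
    i=camera_info(n);d=np.array(i['rotation'])@np.linalg.inv(i['mtx'])@[u,v,1];return np.array(i['position']),d
def onz(n,u,v,z):
    p,d=ray(n,u,v);return p+d*(z-p[2])/d[2]
def px(n,X):
    i=camera_info(n);c=np.array(i['rotation']).T@(np.array(X)-i['position']);q=np.array(i['mtx'])@c;return q[:2]/q[2]
E
python3 - <<'E'
from h import *
a=cv2.imread('pics/top0.png')[178:232,200:266];b=cv2.imread('pics/scene0.png')[158:220,196:252]
a=cv2.resize(a,(400,330),interpolation=cv2.INTER_CUBIC);b=cv2.resize(b,(392,434),interpolation=cv2.INTER_CUBIC)
o=np.zeros((434,800,3),np.uint8);o[:330,:400]=a;o[:,400:792]=b;cv2.imwrite('pics/crop.png',o)
for nm,u,v,z in[('pot',233,205,.09),('green',172,226,.09),('tray',340,184,.013),('nut',305,213,.017),('coup',300,159,.025),('block',155,186,.021),('boxR',212,150,.1),('cabR',130,90,0),('cabBR',120,258,0),('edge',250,266,0),('edgeR',415,262,0),('tool',270,130,.05)]: print(nm,onz('top',u,v,z).round(3))
E
```

```text
pot [0.429 0.071 0.09 ]
green [0.389 0.19  0.09 ]
tray [ 0.485 -0.156  0.013]
nut [ 0.421 -0.077  0.017]
coup [ 0.538 -0.069  0.025]
block [0.482 0.243 0.021]
boxR [0.539 0.112 0.1  ]
cabR [0.711 0.314 0.   ]
cabBR [0.331 0.317 0.   ]
edge [0.312 0.041 0.   ]
edgeR [ 0.316 -0.31   0.   ]
tool [ 0.596 -0.005  0.05 ]
```

View pics/crop.png

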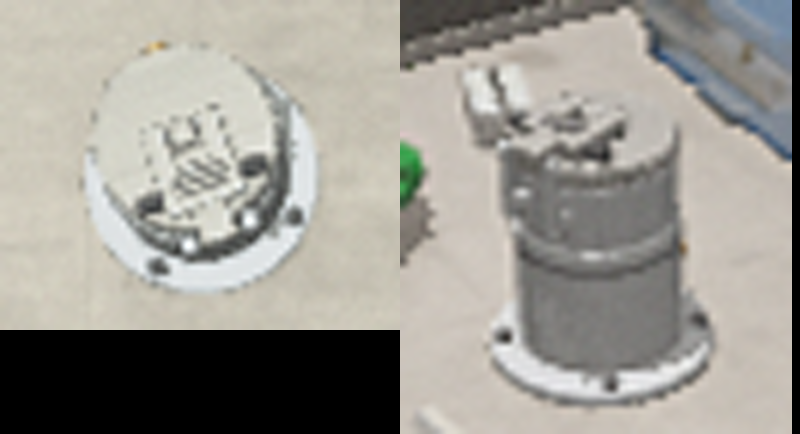

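The crop confirms it. The steel cap with its flat tab is at top (231,201), and the ears are at (231.4,218.4) and (241.3,213.8), so the tab points toward the robot. The brass outlet is at (225.6,185.8). Now the numbers.

```bash
python3 - <<'E'
from h import *
c=lambda u,v:(200+(u+.5)/6.06-.5,178+(v+.5)/6.11-.5)
im=cv2.imread('pics/top0.png')
e1=onz('top',*c(190,245),.1);e2=onz('top',*c(250,217),.1)
p1=onz('top',*c(150,207),.097);p2=onz('top',*c(255,165),.097)
print('ears',e1,e2,'pins',p1,p2, np.linalg.norm(e1-e2),np.linalg.norm(p1-p2))
d=p2-p1;print('pin dir',np.degrees(np.arctan2(d[1],d[0])));d=e2-e1;print('ear dir',np.degrees(np.arctan2(d[1],d[0])))
# disc extremes
L,R,T=c(90,140),c(281,110),c(185,44)
print('disc L,R,T',onz('top',*L,.092),onz('top',*R,.092),onz('top',*T,.092))
o=onz('top',*c(155,47),.02);print('outlet',o)
# flange: left/right/bottom
for n,q in[('fl L',(84,180)),('fl R',(318,170)),('fl B',(212,293))]:print(n,onz('top',*c(*q),.006))
# scene flange/disc
s=lambda u,v:(196+(u-400+.5)/7-.5,158+(v+.5)/7-.5)
for n,q,z in[('flL',(488,345),.006),('flR',(714,335),.006),('flB',(600,404),.006),('earL',(485,135),.1),('discR',(678,135),.09)]:print('scene',n,onz('scene',*s(*q),z))
# tray
hsv=cv2.cvtColor(im,cv2.COLOR_BGR2HSV);print(im[184,330:350:5].tolist(), im[184,370:376].tolist())
for n,u,v in[('L',318.5,184),('R',361.5,184),('T',340,163.5),('B',340,206)]:print('tray',n,onz('top',u,v,.013))
print('cab top corner',onz('top',60,258,.3),onz('top',75,10,.3))
s=ctrl.sense();print(s['gripper_width'],ctrl.pinch_z)
E
```

```text
ears [0.40301402 0.07426665 0.1       ] [0.41172753 0.0551671  0.1       ] pins [0.41563231 0.08733816 0.097     ] [0.42879026 0.05369717 0.097     ] 0.020993289439073977 0.03612267933691059
pin dir -68.63812585242158
ear dir -65.47679106445403
disc L,R,T [0.43818156 0.10734394 0.092     ] [0.44735738 0.04547659 0.092     ] [0.46931973 0.07671593 0.092     ]
outlet [0.48270783 0.09270539 0.02      ]
fl L [0.43776802 0.1189346  0.006     ]
fl R [0.44052756 0.03546093 0.006     ]
fl B [0.39728131 0.07320301 0.006     ]
scene flL [0.40136132 0.08989008 0.006     ]
scene flR [0.47525316 0.05012414 0.006     ]
scene flB [0.41783408 0.03516712 0.006     ]
scene earL [0.40151472 0.08102959 0.1       ]
scene discR [0.467025   0.05997705 0.09      ]
[[205, 215, 216], [203, 214, 214], [201, 213, 213], [202, 210, 212]] [[182, 196, 201], [183, 197, 200], [175, 191, 194], [173, 186, 191], [177, 192, 196], [179, 193, 196]]
tray L [ 0.48495872 -0.10896418  0.013     ]
tray R [ 0.48405889 -0.20222077  0.013     ]
tray T [ 0.53023158 -0.15757746  0.013     ]
tray B [ 0.43635256 -0.15349136  0.013     ]
cab top corner [0.32354162 0.30374903 0.3       ] [0.71495859 0.31017396 0.3       ]
0.08538174351974764 0.0187
```

>>> send_rows(commands="0 0 -0.4 0;0 0 -0.4 0;0 0 -0.4 0;0 0 -0.4 0;0 0 -0.4 0;-0.3 -0.3 0 0;-0.3 -0.3 0 0;-0.3 -0.3 0 0;-0.3 -0.3 0 0;-0.3 -0.3 0 0;-0.3 -0.3 0 0;-0.3 -0.3 0 0", claw=0, newtons=20)

```text
t: 1.1
ee_pos: [0.2571, 0.3561, 0.3912]
orientation: [[-0.974, 0.229, -0.0], [0.229, 0.974, -0.0], [0.0, -0.0, -1.0]]
wrist_force: [0.1, 0.2, 0.8]
gripper_width: 0.0854
grip_force: 0.0
```

>>> send_rows(commands="-0.31 -0.33 0 0;-0.31 -0.33 0 0;-0.31 -0.33 0 0;-0.31 -0.33 0 0;-0.31 -0.33 0 0;-0.31 -0.33 0 0;-0.31 -0.33 0 0;-0.32 -0.34 0 0;-0.32 -0.34 0 0;0 0 0 -0.076;0 0 0 -0.076;0 0 0 -0.076")

```text
t: 2.1
ee_pos: [0.4208, 0.073, 0.3911]
orientation: [[-0.991, -0.132, -0.001], [-0.132, 0.991, -0.0], [0.001, -0.0, -1.0]]
wrist_force: [-0.3, 0.1, -0.4]
gripper_width: 0.0856
grip_force: 0.0
```

>>> send_rows(commands="0 0 0.4 -0.076;0 0 0.4 -0.076;0 0 0.4 0;0 0 0.4 0;0 0 0.4 0;0 0 0.3 0;0 0 0 0", claw=0.3)

```text
t: 2.68
ee_pos: [0.4192, 0.0732, 0.2041]
orientation: [[-0.934, -0.358, -0.006], [-0.358, 0.934, -0.001], [0.006, 0.001, -1.0]]
wrist_force: [0.4, 0.3, 0.4]
gripper_width: 0.0595
grip_force: 0.0
```

```bash
python3 - <<'E'
from h import *
s=ctrl.sense();print(np.round(s['ee_pos'],4),np.round(s['orientation'],3).tolist(),s['gripper_width'],ctrl.pinch_z,np.round(s['joint_positions'],0))
x=np.array([.9336,.358,0]);g=np.array([.4393,.0768,.15])-.018*x;R=np.array(s['orientation']);print('to pin',R.T@(g-s['ee_pos'])/.08)
a=cv2.resize(read_camera('top')[160:240,180:290],None,fx=4,fy=4,interpolation=cv2.INTER_CUBIC);b=cv2.resize(read_camera('scene')[130:220,180:270],None,fx=4,fy=4,interpolation=cv2.INTER_CUBIC)
o=np.zeros((360,800,3),np.uint8);o[:320,:440]=a;o[:,440:]=b;cv2.imwrite('pics/p2.png',o[:,:,::-1])
E
```

```text
[0.4192 0.0732 0.2041] [[-0.934, -0.358, -0.006], [-0.358, 0.934, -0.001], [0.006, 0.001, -1.0]] 0.05954863653602989 0.0187 [-14.  31.  -1. 116.   1.  33.  96.]
to pin [-0.02928414 -0.04800815  0.67661449]
```

View pics/p2.png

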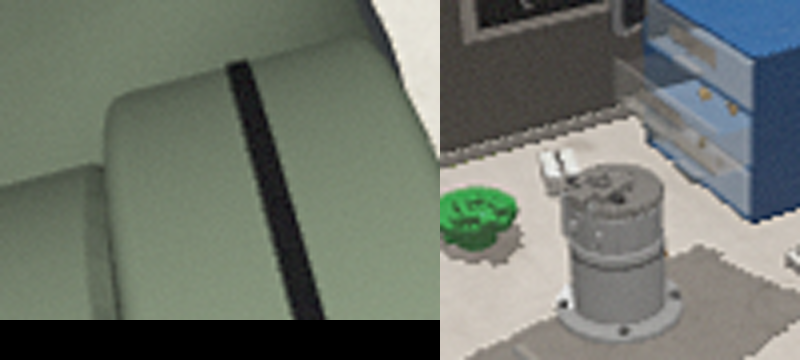

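>>> send_rows(commands="-0.067 -0.048 0 0;0 0 0.3 0;0 0 0.3 0;0 0 0.3 0;0 0 0.28 0;0 0 0 0;0 0 0 0", claw=0.4)

```text
t: 3.37
ee_pos: [0.4277, 0.0717, 0.1137]
orientation: [[-0.934, -0.358, 0.0], [-0.358, 0.934, -0.0], [-0.0, -0.0, -1.0]]
wrist_force: [-0.2, 1.1, 0.6]
gripper_width: 0.0515
grip_force: 0.0
```

```bash
python3 - <<'E'
from h import *
s=ctrl.sense();print(np.round(s['ee_pos'],4),np.round(s['orientation'],4).tolist(),s['gripper_width'],ctrl.pinch_z,s['wrist_force'])
x=np.array([.9336,.358,0]);g=np.array([.4393,.0768,.15])-.015*x;R=np.array(s['orientation']);print('to pin',R.T@(g-s['ee_pos'])/.08)
im=read_camera('scene');b=cv2.resize(im[150:220,190:260],None,fx=8,fy=8,interpolation=cv2.INTER_CUBIC)
print('px tcp',(px('scene',s['ee_pos'])-[190,150])*8, [(px('scene',s['ee_pos']+k*.025*R[:,1])-[190,150])*8 for k in(-1,1)])
cv2.imwrite('pics/p3.png',b[:,:,::-1])
E
```

```text
[0.4277 0.0717 0.1137] [[-0.9338, -0.3578, 0.0001], [-0.3578, 0.9338, -0.0002], [-0.0, -0.0002, -1.0]] 0.05145118811637468 0.0187 [-0.18311735  1.06687948  0.60299559]
to pin [ 0.02963429  0.00721873 -0.45328234]
px tcp [230.36649216 165.48715951] [array([294.3936867 , 189.48224352]), array([168.10242763, 142.15283306])]
```

View pics/p3.png

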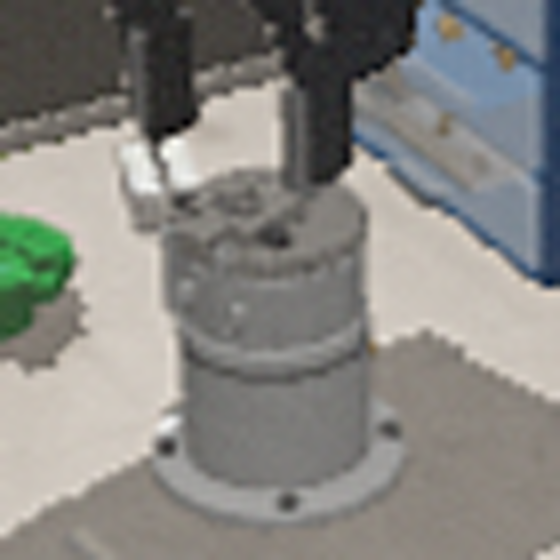

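The picture shows the fingertips at about (165,137) and (315,185) in the crop, straddling the tab just behind the ears, with the tips close to the TCP height. I descend gently by feel.

>>> send_rows(commands="0.03 0.007 0.06 0;0 0 0.06 0;0 0 0.06 0;0 0 0.03 0;0 0 0 0;0 0 0 0")

```text
t: 3.92
ee_pos: [0.4247, 0.0715, 0.0961]
orientation: [[-0.934, -0.358, -0.0], [-0.358, 0.934, -0.0], [0.0, -0.0, -1.0]]
wrist_force: [-0.0, 0.1, -0.2]
gripper_width: 0.0511
grip_force: 0.0
```

>>> send_rows(commands="0 0 0.013 0;0 0 0 0;0 0 0 0")

```text
t: 4.17
ee_pos: [0.4247, 0.0715, 0.0951]
orientation: [[-0.934, -0.358, 0.0], [-0.358, 0.934, -0.0], [-0.0, -0.0, -1.0]]
wrist_force: [0.8, 0.1, 0.0]
gripper_width: 0.0511
grip_force: 0.0
```

>>> send_rows(commands="0 0 0.013 0;0 0 0 0;0 0 0 0")

```text
t: 4.42
ee_pos: [0.4247, 0.0714, 0.094]
orientation: [[-0.934, -0.358, -0.0], [-0.358, 0.934, -0.0], [0.0, -0.0, -1.0]]
wrist_force: [-0.3, 0.2, -0.7]
gripper_width: 0.0514
grip_force: 0.0
```

>>> send_rows(commands="0 0 0.006 0;0 0 0 0;0 0 0 0;0 0 0 0;0 0 0 0;0 0 0 0", claw=0.6, newtons=25)

```text
t: 4.92
ee_pos: [0.4246, 0.0713, 0.0937]
orientation: [[-0.934, -0.358, -0.0], [-0.358, 0.934, -0.0], [0.0, -0.0, -1.0]]
wrist_force: [-1.2, -1.8, 6.7]
gripper_width: 0.0426
grip_force: 24.5
```

>>> send_rows(commands="0 0 -0.02 0;-0.003 0 -0.019 0;-0.004 0 -0.019 0;-0.006 0 -0.019 0;-0.008 0 -0.018 0;-0.009 0 -0.018 0;0 0 0 0")

```text
t: 5.5
ee_pos: [0.4269, 0.0723, 0.1028]
orientation: [[-0.934, -0.358, -0.0], [-0.358, 0.934, -0.0], [0.0, -0.0, -1.0]]
wrist_force: [-0.3, -4.1, -3.2]
gripper_width: 0.0418
grip_force: 26.2
```

>>> send_rows(commands="-0.011 0 -0.016 0;-0.012 0 -0.016 0;-0.013 0 -0.014 0;-0.015 0 -0.013 0;-0.016 0 -0.012 0;-0.017 0 -0.011 0;0 0 0 0")

```text
t: 6.08
ee_pos: [0.4334, 0.0748, 0.1093]
orientation: [[-0.934, -0.358, 0.0], [-0.358, 0.934, -0.0], [-0.0, -0.0, -1.0]]
wrist_force: [-2.0, -1.7, -1.3]
gripper_width: 0.0416
grip_force: 25.6
```

>>> send_rows(commands="-0.017 0 -0.009 0;-0.018 0 -0.008 0;-0.019 0 -0.006 0;-0.019 0 -0.004 0;-0.019 0 -0.003 0;-0.02 0 -0.001 0;-0.01 0 0 0;0 0 0 0")

```text
t: 6.75
ee_pos: [0.442, 0.0782, 0.1118]
orientation: [[-0.934, -0.358, -0.001], [-0.358, 0.934, -0.0], [0.001, 0.0, -1.0]]
wrist_force: [-5.3, -3.8, 6.6]
gripper_width: 0.0413
grip_force: 27.5
```

```bash
python3 - <<'E'
from h import *
s=ctrl.sense();print(np.round(s['ee_pos'],4),s['gripper_width'],np.round(s['wrist_force'],1),np.round(s['torque'],2))
im=read_camera('scene');b=cv2.resize(im[150:210,200:250],None,fx=10,fy=10,interpolation=cv2.INTER_CUBIC)
cv2.imwrite('pics/p4.png',b[:,:,::-1])
E
```

```text
[0.442  0.0782 0.1118] 0.04132338375206769 [-5.3 -3.8  6.6] [-0.72  1.5  -0.1 ]
```

View pics/p4.png

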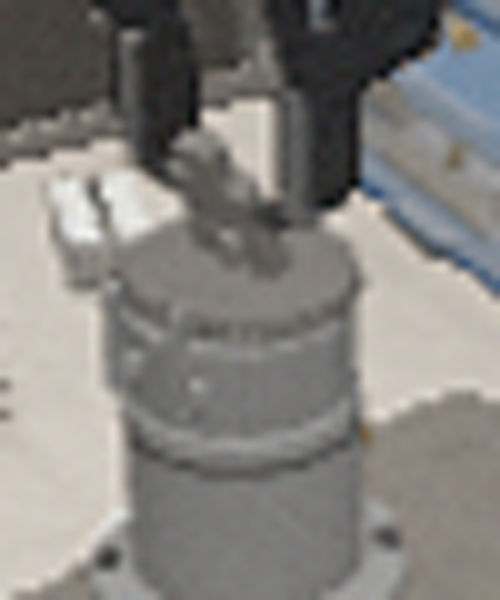

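The tab is well up: its tongue tip is at crop (200,145) and its foot at (245,250). I compare this with the projected tip position for each angle.

```bash
python3 - <<'E'
from h import *
x=np.array([.9336,.358,0]);y=np.array([-.358,.9336,0]);h=np.array([.4393,.0768,.097]);z=np.array([0,0,1.])
f=lambda X:((px('scene',X)-[200,150])*10+4.5).round(0)
print('hinge',f(h),'disc edge +-y',f(h-.005*z+.03*y),f(h-.005*z-.03*y))
for t in(30,45,60,75,90):
    t=np.radians(t);d=-x*np.cos(t)+z*np.sin(t);print(np.degrees(t).round(),'tongue edges at 37',f(h+.037*d+.006*y),f(h+.037*d-.006*y),'pin ends',f(h+.018*d+.022*y),f(h+.018*d-.022*y))
E
```

```text
hinge [226. 250.] disc edge +-y [135. 232.] [322. 304.]
30.0 tongue edges at 37 [119. 228.] [157. 243.] pin ends [116. 217.] [254. 270.]
45.0 tongue edges at 37 [133. 191.] [172. 205.] pin ends [123. 199.] [261. 252.]
60.0 tongue edges at 37 [153. 157.] [191. 171.] pin ends [132. 183.] [271. 235.]
75.0 tongue edges at 37 [177. 130.] [215. 144.] pin ends [143. 170.] [282. 222.]
90.0 tongue edges at 37 [202. 111.] [240. 124.] pin ends [155. 161.] [294. 212.]
```

The tongue tip at (200,142) fits about 70–75°. I'll regrasp on the plate faces with the tool turned 90°. The vertical pads will square it upright.

>>> send_rows(commands="0 0 0 0;0 0 0 0;0 0 0 0;0 0 -0.2 0;0 0 -0.2 0;0 0 -0.2 0;0 0 -0.06 0.077;0 0 0 0.077;0 0 0 0.077;0 0 0 0.077;0 0 0 0.077;0 0 0 0.077", claw=0.2)

```text
t: 7.8
ee_pos: [0.4427, 0.0784, 0.1646]
orientation: [[-0.934, 0.357, 0.001], [0.357, 0.934, 0.0], [-0.001, 0.001, -1.0]]
wrist_force: [0.3, 0.4, -0.5]
gripper_width: 0.0682
grip_force: 0.0
```

>>> send_rows(commands="0 0 0 0.077;0 0 0 0.077;0 0 0 0.077;0 0 0 0.077;0 0 0 0.077;0 0 0 0.077;0 0 0 0.077;0 0 0 0;0 0 0 0", claw=0.45)

```text
t: 8.55
ee_pos: [0.4425, 0.0784, 0.1644]
orientation: [[-0.361, 0.933, 0.0], [0.933, 0.361, -0.0], [-0.0, 0.0, -1.0]]
wrist_force: [0.5, 0.3, 0.5]
gripper_width: 0.0473
grip_force: 0.0
```

```bash
python3 - <<'E'
from h import *
s=ctrl.sense();R=np.array(s['orientation']);print(np.round(s['ee_pos'],4),s['gripper_width'],np.round(s['wrist_force'],1),R.round(3).tolist(),'toolY deg',np.degrees(np.arctan2(R[1,1],R[0,1])),np.round(s['torque'],2),np.round(s['joint_positions'],0))
print('to axis',R.T@(np.array([.4393,.0768,.106])-s['ee_pos'])/.08)
E
```

```text
[0.4425 0.0784 0.1644] 0.047279524563392794 [0.5 0.3 0.5] [[-0.361, 0.933, 0.0], [0.933, 0.361, -0.0], [-0.0, 0.0, -1.0]] toolY deg 21.133654158653805 [0.03 0.06 0.04] [-28.  39.  25. 116. -31.  31.  40.]
to axis [-0.00459908 -0.04433129  0.73011907]
```

>>> send_rows(commands="-0.005 -0.044 0 0;0 0 0.2 0;0 0 0.2 0;0 0 0.2 0;0 0 0.08 0;0 0 0.045 0;0 0 0 0;0 0 0 0")

```text
t: 9.22
ee_pos: [0.4394, 0.0765, 0.107]
orientation: [[-0.357, 0.934, 0.001], [0.934, 0.357, 0.0], [-0.0, 0.001, -1.0]]
wrist_force: [0.3, -0.4, 0.7]
gripper_width: 0.0471
grip_force: 0.0
```

>>> send_rows(commands="0 0 0 0;0 0 0 0;0 0 0 0;0 0 0 0", claw=0.75)

```text
t: 9.55
ee_pos: [0.4392, 0.0767, 0.1067]
orientation: [[-0.357, 0.934, 0.0], [0.934, 0.357, 0.0], [-0.0, 0.0, -1.0]]
wrist_force: [-0.4, -0.1, -0.6]
gripper_width: 0.0209
grip_force: 0.4
```

>>> send_rows(commands="0 0 0 0;0 0 0 0;0 0 0 0;0 0 0 0;0 0 0 0", claw=1, newtons=20)

```text
t: 9.97
ee_pos: [0.4393, 0.0767, 0.1065]
orientation: [[-0.357, 0.934, 0.0], [0.934, 0.357, 0.0], [-0.0, 0.0, -1.0]]
wrist_force: [2.1, 1.7, 1.6]
gripper_width: 0.0079
grip_force: 26.6
```

```bash
python3 - <<'E'
from h import *
s=ctrl.sense();R=np.array(s['orientation']);print(np.round(s['ee_pos'],4),s['gripper_width'],s['grip_force'],'F tool',(R.T@s['wrist_force']).round(1),'T tool',(R.T@s['torque']).round(2))
im=read_camera('scene');b=cv2.resize(im[150:210,200:250],None,fx=10,fy=10,interpolation=cv2.INTER_CUBIC)
cv2.imwrite('pics/p5.png',b[:,:,::-1])
E
```

```text
[0.4393 0.0767 0.1065] 0.007871383659768907 26.553390277549624 F tool [ 0.8  2.6 -1.6] T tool [-0.49  0.36  0.  ]
```

View pics/p5.png

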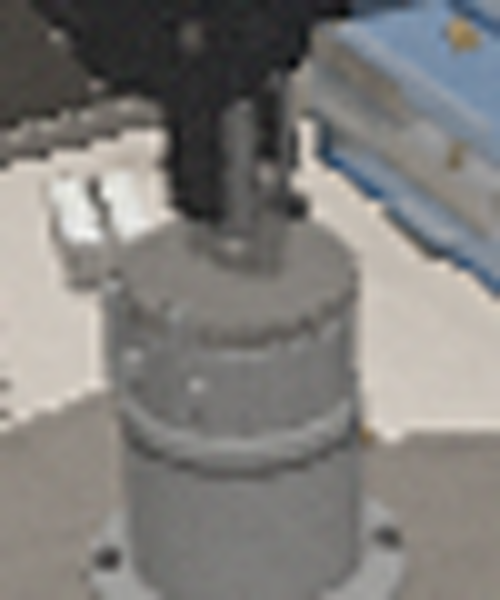

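The tab is upright between the pads at (240,190), with the opening at 7.9 mm (the plate is 8 mm). Now I turn gently anticlockwise.

>>> send_rows(commands="0 0 0 -0.03;0 0 0 -0.03;0 0 0 -0.03;0 0 0 -0.03;0 0 0 0")

```text
t: 10.43
ee_pos: [0.4392, 0.0765, 0.1065]
orientation: [[-0.527, 0.85, -0.0], [0.85, 0.527, -0.0], [-0.0, -0.0, -1.0]]
wrist_force: [0.0, 1.1, 1.9]
gripper_width: 0.0076
grip_force: 26.6
```

```bash
cat > st.py <<'E'
from h import *
s=ctrl.sense();R=np.array(s['orientation']);print(round(s['t'],2),np.round(s['ee_pos'],4),round(s['gripper_width'],4),round(s['grip_force'],1),'F',(R.T@s['wrist_force']).round(1),'T',(R.T@s['torque']).round(3),'turned',(np.degrees(np.arctan2(R[1,1],R[0,1]))-21).round(2))
E
python3 st.py
```

```text
10.43 [0.4392 0.0765 0.1065] 0.0076 26.6 F [ 0.9  0.6 -1.9] T [-0.106  0.021  0.013] turned 10.81
```

>>> send_rows(commands="0 0 0 -0.03;0 0 0 -0.03;0 0 0 -0.03;0 0 0 -0.03;0 0 0 -0.03;0 0 0 -0.03;0 0 0 -0.03;0 0 0 -0.03;0 0 0 -0.03;0 0 0 -0.03;0 0 0 0;0 0 0 0")

```text
t: 11.43
ee_pos: [0.4392, 0.0764, 0.1065]
orientation: [[-0.853, 0.522, 0.0], [0.522, 0.853, -0.0], [-0.0, -0.0, -1.0]]
wrist_force: [0.7, 0.0, 6.4]
gripper_width: 0.0078
grip_force: 27.1
```

```bash
python3 st.py
```

```text
11.43 [0.4392 0.0764 0.1065] 0.0078 27.1 F [-0.6  0.4 -6.4] T [ 0.116 -0.04  -0.049] turned 37.56
```

>>> send_rows(commands="0 0 0 -0.03;0 0 0 -0.03;0 0 0 -0.03;0 0 0 0;0 0 0 0")

```text
t: 11.85
ee_pos: [0.4392, 0.0764, 0.1065]
orientation: [[-0.918, 0.396, 0.0], [0.396, 0.918, -0.0], [-0.0, -0.0, -1.0]]
wrist_force: [-0.3, -0.6, 5.1]
gripper_width: 0.0075
grip_force: 27.2
```

```bash
python3 st.py
```

```text
11.85 [0.4392 0.0764 0.1065] 0.0075 27.2 F [-0.  -0.7 -5.1] T [ 0.     0.046 -0.028] turned 45.66
```

>>> send_rows(commands="0 0 0 -0.02;0 0 0 -0.02;0 0 0 0")

```text
t: 12.1
ee_pos: [0.4392, 0.0764, 0.1066]
orientation: [[-0.942, 0.336, 0.0], [0.336, 0.942, -0.0], [-0.0, -0.0, -1.0]]
wrist_force: [-0.4, 0.5, 6.9]
gripper_width: 0.0075
grip_force: 27.2
```

```bash
python3 st.py
```

```text
12.1 [0.4392 0.0764 0.1066] 0.0075 27.2 F [ 0.5  0.3 -6.9] T [ 0.003 -0.015  0.036] turned 49.36
```

>>> send_rows(commands="0 0 0 -0.011;0 0 0 -0.011;0 0 0 0")

```text
t: 12.35
ee_pos: [0.4392, 0.0765, 0.1065]
orientation: [[-0.953, 0.304, 0.0], [0.304, 0.953, -0.0], [-0.0, -0.0, -1.0]]
wrist_force: [-0.1, -0.2, 6.4]
gripper_width: 0.0074
grip_force: 27.2
```

```bash
python3 st.py
```

```text
12.35 [0.4392 0.0765 0.1065] 0.0074 27.2 F [ 0.1 -0.3 -6.4] T [-0.031  0.08   0.06 ] turned 51.28
```

>>> send_rows(commands="0 0 0 -0.011;0 0 0 -0.011;0 0 0 0")

```text
t: 12.6
ee_pos: [0.4392, 0.0765, 0.1065]
orientation: [[-0.962, 0.271, 0.0], [0.271, 0.962, -0.0], [-0.0, -0.0, -1.0]]
wrist_force: [-0.2, 1.7, 5.2]
gripper_width: 0.0073
grip_force: 28.0
```

```bash
python3 st.py
```

```text
12.6 [0.4392 0.0765 0.1065] 0.0073 28.0 F [ 0.6  1.6 -5.2] T [-0.171 -0.002  0.251] turned 53.25
```

Torque jumped to 0.25 N m at 53°, so this is the stop. I ease back a little, then lift gently.

>>> send_rows(commands="0 0 0 0.009;0 0 0 0.005;0 0 0 0")

```text
t: 12.85
ee_pos: [0.4392, 0.0766, 0.1065]
orientation: [[-0.956, 0.294, 0.0], [0.294, 0.956, -0.0], [-0.0, -0.0, -1.0]]
wrist_force: [1.1, 0.9, 6.3]
gripper_width: 0.0078
grip_force: 27.2
```

```bash
python3 st.py
```

```text
12.85 [0.4392 0.0766 0.1065] 0.0078 27.2 F [-0.8  1.1 -6.3] T [-0.153  0.098  0.072] turned 51.91
```

>>> send_rows(commands="0 0 -0.01 0;0 0 -0.01 0;0 0 0 0")

```text
t: 13.1
ee_pos: [0.4392, 0.0765, 0.1082]
orientation: [[-0.956, 0.292, 0.0], [0.292, 0.956, -0.0], [-0.0, -0.0, -1.0]]
wrist_force: [0.1, 0.6, 4.3]
gripper_width: 0.0076
grip_force: 26.9
```

```bash
python3 st.py
```

```text
13.1 [0.4392 0.0765 0.1082] 0.0076 26.9 F [ 0.1  0.6 -4.3] T [-0.088 -0.016  0.107] turned 52.02
```

>>> send_rows(commands="0 0 -0.015 0;0 0 -0.015 0;0 0 -0.015 0;0 0 0 0")

```text
t: 13.43
ee_pos: [0.4391, 0.0766, 0.1118]
orientation: [[-0.957, 0.291, -0.0], [0.291, 0.957, -0.0], [0.0, -0.0, -1.0]]
wrist_force: [-0.4, 0.2, -1.8]
gripper_width: 0.0079
grip_force: 26.3
```

```bash
python3 st.py
```

```text
13.43 [0.4391 0.0766 0.1118] 0.0079 26.3 F [0.5 0.1 1.8] T [-0.104  0.136  0.11 ] turned 52.08
```

The cap is free: 1.8 N of hanging weight. Lift clear and carry it to the tray.

>>> send_rows(commands="0 0 -0.06 0;0 0 -0.08 0;0 0 -0.1 0;0 0 -0.12 0;0 0 -0.15 0;0 0 -0.15 0;0 0 -0.15 0;0 0 -0.1 0;0 0 0 0", newtons=35)

```text
t: 14.18
ee_pos: [0.4396, 0.0767, 0.1861]
orientation: [[-0.957, 0.291, 0.002], [0.291, 0.957, 0.0], [-0.002, 0.001, -1.0]]
wrist_force: [1.0, -0.8, -2.5]
gripper_width: 0.0072
grip_force: 36.9
```

>>> send_rows(commands="-0.05 -0.1 0 0;-0.12 -0.23 0 0;-0.16 -0.3 0 0;-0.16 -0.3 0 0;-0.16 -0.3 0 0;-0.16 -0.3 0 0;-0.16 -0.3 0 0;-0.16 -0.3 0 0;-0.15 -0.28 0 0;-0.08 -0.15 0 0;-0.023 -0.05 0 0;0 0 0 0")

```text
t: 15.18
ee_pos: [0.4838, -0.1567, 0.1838]
orientation: [[-0.956, 0.293, -0.001], [0.293, 0.956, -0.0], [0.001, -0.0, -1.0]]
wrist_force: [1.0, -0.4, -2.0]
gripper_width: 0.0074
grip_force: 36.9
```

```bash
python3 st.py; python3 - <<'E'
from h import *
s=ctrl.sense();R=np.array(s['orientation']);print('to tray',R.T@(np.array([.484,-.1555,.0445])-s['ee_pos'])/.08)
im=read_camera('scene');b=cv2.resize(im[160:290,230:360],None,fx=4,fy=4,interpolation=cv2.INTER_CUBIC)
cv2.imwrite('pics/p6.png',b[:,:,::-1]);print((px('scene',[.484,-.1555,.003])-[230,160])*4)
E
```

```text
15.18 [ 0.4838 -0.1567  0.1838] 0.0074 36.9 F [-1.  -0.1  2. ] T [-0.02   0.03  -0.013] turned 51.97
to tray [-3.02352391e-04  1.53755659e-02  1.74116778e+00]
[250.34055546 357.35159398]
```

View pics/p6.png

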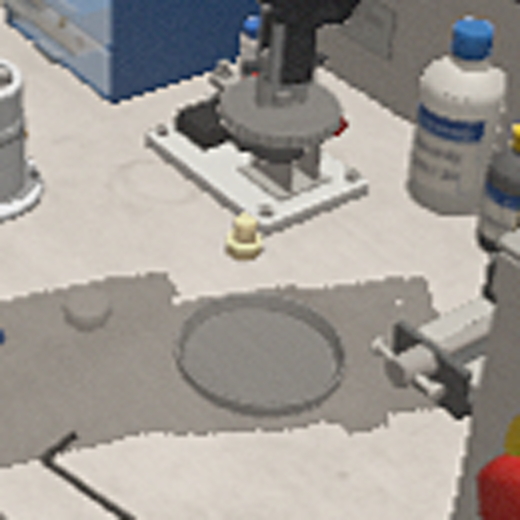

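The cap hangs level at (280,110) and the tray centre is at about (260,348). The carry is aligned to a few mm, so I lower it.

>>> send_rows(commands="-0.03 0.01 0.1 0;0 0 0.22 0;0 0 0.28 0;0 0 0.28 0;0 0 0.28 0;0 0 0.25 0;0 0 0.15 0;0 0 0.05 0;0 0 0 0;0 0 0 0")

```text
t: 16.07
ee_pos: [0.487, -0.1549, 0.056]
orientation: [[-0.957, 0.29, 0.0], [0.29, 0.957, -0.0], [-0.0, -0.0, -1.0]]
wrist_force: [0.2, -0.1, -1.5]
gripper_width: 0.0071
grip_force: 36.9
```

>>> send_rows(commands="0 0 0.025 0;0 0 0.025 0;0 0 0.015 0;0 0 0 0;0 0 0 0")

```text
t: 16.48
ee_pos: [0.4868, -0.1553, 0.0506]
orientation: [[-0.957, 0.291, 0.0], [0.291, 0.957, -0.0], [-0.0, -0.0, -1.0]]
wrist_force: [0.5, -0.7, -0.8]
gripper_width: 0.0072
grip_force: 36.9
```

>>> send_rows(commands="0 0 0.02 0;0 0 0.02 0;0 0 0 0")

```text
t: 16.73
ee_pos: [0.4867, -0.1553, 0.047]
orientation: [[-0.957, 0.291, -0.0], [0.291, 0.957, 0.0], [0.0, -0.0, -1.0]]
wrist_force: [1.4, 0.5, -1.3]
gripper_width: 0.0067
grip_force: 36.8
```

>>> send_rows(commands="0 0 0.015 0;0 0 0.01 0;0 0 0 0")

```text
t: 16.98
ee_pos: [0.4867, -0.1553, 0.0451]
orientation: [[-0.957, 0.291, -0.0], [0.291, 0.957, -0.0], [0.0, -0.0, -1.0]]
wrist_force: [1.0, 0.2, -2.3]
gripper_width: 0.0072
grip_force: 36.8
```

>>> send_rows(commands="0 0 0.01 0;0 0 0 0;0 0 0 0")

```text
t: 17.23
ee_pos: [0.4868, -0.1553, 0.0444]
orientation: [[-0.957, 0.291, -0.0], [0.291, 0.957, -0.0], [-0.0, -0.0, -1.0]]
wrist_force: [0.7, 0.0, -1.9]
gripper_width: 0.0072
grip_force: 36.8
```

>>> send_rows(commands="0 0 0.01 0;0 0 0 0;0 0 0 0")

```text
t: 17.48
ee_pos: [0.4868, -0.1553, 0.0436]
orientation: [[-0.957, 0.291, -0.0], [0.291, 0.957, -0.0], [0.0, -0.0, -1.0]]
wrist_force: [0.1, 0.5, -1.8]
gripper_width: 0.0073
grip_force: 36.9
```

>>> send_rows(commands="0 0 0.01 0;0 0 0 0;0 0 0 0")

```text
t: 17.73
ee_pos: [0.4869, -0.1553, 0.0433]
orientation: [[-0.957, 0.291, 0.0], [0.291, 0.957, -0.0], [-0.0, -0.0, -1.0]]
wrist_force: [-1.7, 1.2, 10.8]
gripper_width: 0.0074
grip_force: 38.7
```

>>> send_rows(commands="0 0 0.01 0;0 0 0 0;0 0 0 0")

```text
t: 17.98
ee_pos: [0.487, -0.1553, 0.0431]
orientation: [[-0.957, 0.291, 0.001], [0.291, 0.957, -0.0], [-0.001, 0.0, -1.0]]
wrist_force: [-5.0, 2.7, 26.1]
gripper_width: 0.0071
grip_force: 41.1
```

It is in contact with the tray floor. I relieve the force, release, and rise.

>>> send_rows(commands="0 0 -0.016 0;0 0 0 0;0 0 0 0")

```text
t: 18.23
ee_pos: [0.4868, -0.1553, 0.0433]
orientation: [[-0.957, 0.291, 0.0], [0.291, 0.957, -0.0], [-0.0, -0.0, -1.0]]
wrist_force: [-0.3, -0.0, 1.7]
gripper_width: 0.0072
grip_force: 37.4
```

>>> send_rows(commands="0 0 0 0;0 0 0 0;0 0 0 0;0 0 0 0", claw=0.4)

```text
t: 18.57
ee_pos: [0.4868, -0.1553, 0.0433]
orientation: [[-0.957, 0.291, -0.0], [0.291, 0.957, -0.0], [0.0, -0.0, -1.0]]
wrist_force: [0.6, 0.6, -0.4]
gripper_width: 0.051
grip_force: 0.0
```

>>> send_rows(commands="0 0 -0.1 0;0 0 -0.2 0;0 0 -0.3 0;0 0 -0.3 0;0 0 -0.3 0;0 0 -0.3 0;0 0 -0.2 0;0 0 0 0;0 0 0 0")

```text
t: 19.32
ee_pos: [0.487, -0.1553, 0.1802]
orientation: [[-0.957, 0.291, 0.001], [0.291, 0.957, -0.0], [-0.002, -0.0, -1.0]]
wrist_force: [-0.4, 0.5, -0.3]
gripper_width: 0.0512
grip_force: 0.0
```

```bash
python3 st.py; python3 - <<'E'
from h import *
im=read_camera('scene');b=cv2.resize(im[160:290,210:360],None,fx=4,fy=4,interpolation=cv2.INTER_CUBIC)
cv2.imwrite('pics/p7.png',b[:,:,::-1])
E
```

```text
19.32 [ 0.487  -0.1553  0.1802] 0.0512 0.0 F [0.5 0.3 0.3] T [ 0.029 -0.018 -0.004] turned 52.09
```

View pics/p7.png

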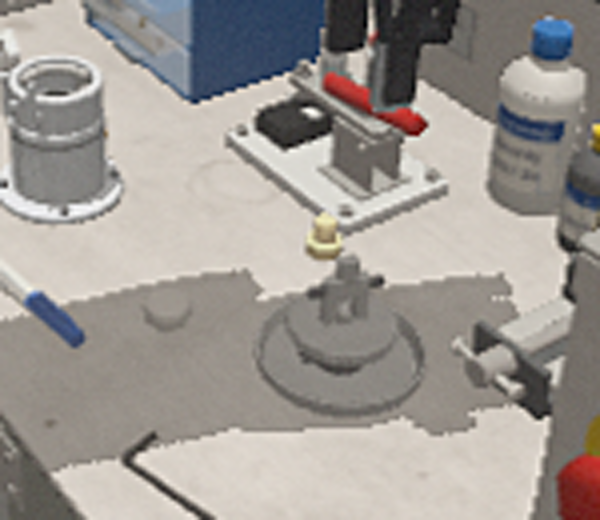

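The cap stands right way up and level in the tray at (342,330), with the tab upright. The pot is open at (58,75), the bystanders are untouched and the gripper is clear.

```bash
python3 -c "
from workcell import ticket
print(ticket.job_done())"
```

```text
the job is handed in; nothing more can be done
None
```

The cap is off and stands upright and level in the tray with its tab up. It met its stop at about 53° (roughly 0.25 N m), the small loose parts were not touched, and I handed the job in at about 19 s; no verdict came back.

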